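Fit the temperature logger in the birdhouse attic

ROBOT

A 7-joint arm with a two-finger parallel gripper is mounted at the origin on the work surface. World frame = base frame: x ahead of the robot, y to its left, z up, the work surface at z = 0. Lengths are in m, angles in rad, forces in N, time in s.
With the tool pointing down it reaches from about 0.425 to 0.875 m from the base axis. Payload 4.7 kg.
Tool frame: the origin (TCP) lies on the centre line of the jaws, within the pads' length; the fingertips stand 11 mm ahead of it and the grasp point (between the pads) lies 8 mm behind it; z points along the fingers, y is the line along which they close (so a half turn about z gives the same grasp; the last joint's range is limited). The gripper opens to 85 mm and grips with 20 to 120 N. Pads are 22 mm wide; open, the fingers measure 114 mm over their backs; the gripper's body (76 mm by 85 mm) begins 54 mm behind the grasp point. The pads swing forward as they close: fully open they stand 13 mm farther back than shut.
Start: joints at [1.309, 0.321, -0.07, 1.45, 0.023, 1.371, -0.057], TCP at [0.177, -0.625, 0.242] pointing down, gripper open.
Joint ranges: [-2.86, 2.86], [-0.3, 2.09], [-1.38, 1.24], [0.06, 2.45], [-1.56, 4.7], [0.09, 2.05], [-2.69, 2.69]. Speed limits (rad/s): [2.57, 2.57, 3.14, 3.14, 3.14, 3.14, 3.14].

INTERFACE

Orientations are given as a unit quaternion [x, y, z, w].
In Python, from plant import arm gives the robot as it stands.
- The arm moves only by the tool play_rows, never from a script. Its argument "moves" is a list that holds one entry, the list of rows, each a list of 5 numbers: the shift along the tool's x, y, z in units of 30 mm (1.0 is 30 mm), then the turn about the tool's z in units of 5 degrees (1.0 is 5 degrees), then the closure, from 0 (fully open) to 1 (shut). A call has exactly 10 rows; each row shifts and turns the commanded pose from where the row before left it, along the tool's axes as they then stand; what a row does not reach is not made up. A row lasts 1/10 s, in which the tool goes at most 50 mm and 8.59 degrees, less where a joint would pass 70% of its speed; a pose out of reach is approached as far as the arm can. A call is refused whole if a number of a shift passes 1 or a number of a turn 1, either way. A call with a gripper value outside its range is refused whole. The fingers move at their own pace and stop on an object; "grip_force" is the grip in N (left out, the last holds). Time passes only in rows, so rows that do not move let the fingers close, or fill a call up. It gives the time, the measured TCP pose, the force, the opening and the grip force at its end, in the units of the state.
- arm.state(): the state, without advancing time (a new reading comes with each control period).
- arm.read_camera(name): name is "scene" or "top" or "wrist"; returns the picture (384x512x3 uint8, red, green, blue); there is no depth.
- arm.get_calibration(name): a dict with "K" (3x3 intrinsics, pixels), "extrinsics" (4x4, takes a point from camera to world coordinates). Camera axes: x right, y down, z forward; pixel columns grow to the right and rows downward; lengths in m; the calibration is good to about 2 mm. A picture is of the moment at which its call begins: read the wrist's pose just before it. get_calibration takes no time and is no camera call; for the wrist camera it gives the pose at the moment of the call.
- arm.sign_off(): hands the job in; it is judged then, once.
Trained networks look in the newest picture that a camera, given by its name, has taken for a name from the list of things; names that differ only in an ending like _2 or _b are one class to them, and where a whole thing is asked for, a point or a joint stands for the part that bears it (a point fixed in the world has none). Each returns a list of dicts, best first, with "conf" (0 to 1); they miss things now and then, are a little off and sometimes report something else, mostly with a low value. They report only what shows in the picture. A call takes as long as a camera call. They do not tell look-alikes from the thing itself.
- arm.cut_out(camera, target): "pixels" (384x512 bool, what is visible of it) and "location" ([column, row] in pixels, amid what is visible of it).
The state is a dict: "time_s": time; "joint_positions": joint angles; "joint_velocities": joint speeds; "tau": joint torques, N m; "position": TCP position; "tcp_rot": TCP orientation; "contact_force": force on the tool from outside, world axes, zero at the start; "ft_torque": the same for the moment, N m; "width": finger opening in m; "gripper_force": force on a finger pad.
Only numpy, scipy, OpenCV 4.12 (cv2) and the standard library are available. Lean on these libraries where they do the work, as an engineer would, in place of code of your own. Each camera call takes 0.05 s, during which the arm holds its last target. There are 200 camera calls.

TASK

Press the birdhouse's roof hatch to free its push-push latch so that it springs open, stand the white temperature logger from the clay saucer upright on the attic floor under the hatch, then swing the hatch down and press it again until it stays latched shut by itself. The latch is delicate: feel for its stop at each press, and never push on the hatch with more than 25 N. Leave the saucer and the other things on the table where they are.

Things in the scene. Friction and masses are not known exactly. Their poses are not given: they have to be found in the camera images.
- house: Painted wooden birdhouse, 170 x 170 mm in plan, screwed to the table. Origin: centre of its underside; z up. Roof hatch hinged along the top of its +x side, opening at its -x side. Bird hole and perch (22 mm long, 40 mm up) on the +x face. Walls 10 mm thick; wall tops above the table: +x 150, sides 134, -x 130 mm.
- hatch (a joint): Angle of the roof hatch, rad: 0 latched shut (board level), negative when pressed below that, 1.6 fully open (just past upright). A spring always drives it open and keeps it at 1.6 when free; freed, it swings up in about 2 s. Holding it down near shut takes about 4 N at the pad, less when wide open. Over 25 N breaks the latch.
- hatch_press (a point): Centre of the top of the pressing pad: a wooden pad 34 x 50 mm, 4 mm high, near the hatch's free (-x) edge, 160 mm from the hinge axis, 168 mm above the table when latched.
- hatch_edge (a point): Middle of the hatch's free edge, in the board's mid-plane, 181 mm from the hinge axis. The hatch is a wooden board 12 mm thick and 190 mm wide along the hinge; its outer face lies 6 mm (the pad's top 10 mm) outside the plane through the hinge axis. A 14 mm lip hangs under this edge.
- hatch_hinge (a point): Middle of the hatch's hinge axis (parallel to the house's y), at x = +85 mm in the house, 158 mm above the table. Its axes turn with the hatch: x lies along the board (free edge towards -x), z is its outward normal.
- latch (a point): Push-push latch under the pad. Press the pad until it lets go, then lift: the hatch swings open. Swing it down, press again and lift: it stays at 0. The depth that frees it differs each time, 7 to 17 mm below latched at the pad; about 1 mm past it a rubber stop adds 5 to 15 N per mm: press slowly to about 10 N, pause, lift. Shallower does nothing.
- attic (a point): Middle of the free part of the attic floor (house x 0, y 0, z 100 mm); axes as the house's. The attic is the open-topped space under the hatch, 150 x 150 mm inside. The steel latch and the hatch's pin fill its -x end, from x = -75 to -57 mm; a rubber buffer stands beside it. The logger fits with its centre up to 50 mm from here to +x, 35 mm to -x and 50 mm to either side.
- logger_center (a point): Centre of the temperature logger: a white plastic disc-shaped cylinder, 42 mm across, 34 mm tall, about 80 g, standing in the saucer; its z is up.
- logger: The same logger; origin at the centre of its underside.
- saucer: Clay saucer, 144 mm across the rim, 16 mm high, inner floor 6 mm thick and about 100 mm across. Origin at the centre of its underside.
- frog: White ceramic frog figurine, 60 mm tall, 55 mm across. Origin at its underside.
- paperweight: Round clear glass paperweight, 72 mm across, 51 mm tall. Origin at its underside.
- scoop: Stainless scoop lying flat, 190 mm long, 60 mm wide, 34 mm high. Origin under its pan; handle towards its -x.
- grey_pot: Empty grey plastic pot, 110 mm across, 100 mm tall. Origin at its underside.
- jar: Glass jar with steel cap, 72 mm across, 100 mm tall. Origin at its underside.
- clay_pot: Small clay pot, 100 mm across, 85 mm tall. Origin at its underside.
- brush: Hand brush lying flat at the back of the table. Origin at its underside.
There are look-alikes about, which are no part of the job. Of the things that look like the logger, the largest one is meant.

How it is judged:
By the outcome, as a careful person would: the job done as asked, in the order asked, and still so for the second after the job is handed in, with the robot touching nothing.
It also fails if it takes over 72 s, if anything falls off the work surface, if the arm or the gripper's body presses on something with over 40 N, if the wrist force passes 120 N, or if a joint passes its speed limit or range.

## Working session

There is one attempt and no reset: what is moved stays moved. The work goes in short steps, Python scripts to look and compute and a tool call to move; the robot and the scene stay as the last step left them, time stands still between calls to the robot, and variables do not carry over. Pictures are saved under pics/ and viewed, at most 10 in all, crops included, and the job is handed in when it is done.

Besides the shell and the picture viewer there is one more tool, called after "Request:" in YAML: its name, and indented under it one key for each argument. play_rows: Moves the arm, as the interface text tells. Its arguments: {"type":"object","properties":{"moves":{"type":"array"},"grip_force":{"type":"number"}},"required":["moves"]}

```bash
ls; mkdir -p pics
cat > h.py <<'E'
import numpy as np, cv2
from plant import arm
def shot(c,n=None):
    im=arm.read_camera(c)
    if n: cv2.imwrite(f'pics/{n}.png',im[:,:,::-1])
    return im
def ray(c,uv,z):
    k=arm.get_calibration(c); K=np.array(k['K']); T=np.array(k['extrinsics'])
    d=T[:3,:3]@np.linalg.solve(K,[uv[0],uv[1],1.]); o=T[:3,3]
    return o+d*(z-o[2])/d[2]
def proj(c,p):
    k=arm.get_calibration(c); K=np.array(k['K']); T=np.linalg.inv(np.array(k['extrinsics']))
    q=K@(T[:3,:3]@np.array(p)+T[:3,3]); return q[:2]/q[2]
E
python3 - <<'E'
from h import *
np.set_printoptions(precision=3,suppress=True)
a=shot('scene'); b=shot('top')
cv2.imwrite('pics/both.png',cv2.resize(np.vstack([a,b]),(448,600)*1 if 0 else (400,600))[:,:,::-1])
cv2.imwrite('pics/top.png',b[:,:,::-1]); cv2.imwrite('pics/scene.png',a[:,:,::-1])
for t in ['house','hatch','hatch_press','hatch_edge','hatch_hinge','logger','saucer','frog','jar','grey_pot']:
    for c in ['top','scene']:
        r=arm.cut_out(c,t)
        print(t,c,[(round(x['conf'],2),np.round(x['location']),int(x['pixels'].sum()),ray(c,x['location'],0.03)) for x in r[:4]])
print(arm.state()); print(arm.get_calibration('top'))
E
```

```text
pics
house top [(0.78, array([204., 184.]), 4290, array([0.553, 0.222, 0.03 ]))]
house scene [(0.68, array([296., 155.]), 6411, array([0.511, 0.29 , 0.03 ]))]
hatch top [(0.64, array([202., 183.]), 4174, array([0.556, 0.227, 0.03 ]))]
hatch scene [(0.76, array([295., 143.]), 3574, array([0.48 , 0.336, 0.03 ]))]
hatch_press top [(0.95, array([200., 187.]), 4074, array([0.544, 0.234, 0.03 ]))]
hatch_press scene [(0.83, array([298., 138.]), 3471, array([0.476, 0.362, 0.03 ]))]
hatch_edge top [(0.75, array([274., 172.]), 224, array([ 0.585, -0.001,  0.03 ])), (0.58, array([200., 184.]), 4233, array([0.554, 0.235, 0.03 ]))]
hatch_edge scene [(0.89, array([294., 144.]), 3487, array([0.481, 0.33 , 0.03 ]))]
hatch_hinge top [(0.91, array([202., 183.]), 4215, array([0.558, 0.227, 0.03 ]))]
hatch_hinge scene [(0.58, array([294., 139.]), 3483, array([0.467, 0.352, 0.03 ])), (0.43, array([270., 237.]), 383, array([ 0.609, -0.006,  0.03 ]))]
logger top [(0.67, array([349., 177.]), 151, array([ 0.56 , -0.238,  0.03 ])), (0.61, array([278., 235.]), 410, array([ 0.387, -0.005,  0.03 ])), (0.54, arra
[... 1141 characters left out ...]
nt_velocities': array([ 0.001, -0.002, -0.002, -0.001,  0.003, -0.   ,  0.   ]), 'tau': array([  0.   , -49.34 ,  -0.381, -31.458,   0.014,   0.001,   0.   ]), 'position': array([ 0.177, -0.625,  0.242]), 'tcp_rot': array([ 0.991,  0.137, -0.   ,  0.   ]), 'contact_force': array([ 0.841,  0.574, -0.683]), 'ft_torque': array([ 0.026, -0.077, -0.03 ]), 'gripper_force': 0.0, 'width': 0.08554239066028747}
{'K': array([[490.13 ,   0.   , 257.286],
       [  0.   , 490.13 , 187.194],
       [  0.   ,   0.   ,   1.   ]]), 'extrinsics': array([[-0.029, -0.99 ,  0.137,  0.326],
       [-1.   ,  0.029, -0.002,  0.056],
       [-0.002, -0.137, -0.991,  1.56 ],
       [ 0.   ,  0.   ,  0.   ,  1.   ]])}
```

View pics/top.png

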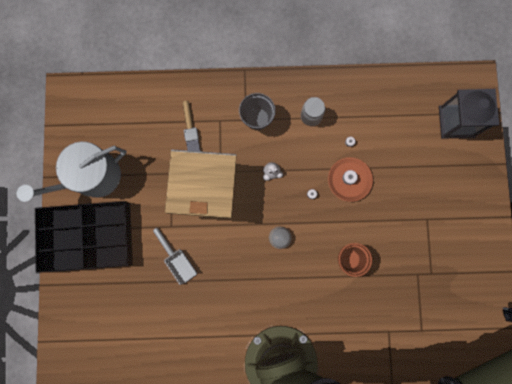

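View pics/scene.png

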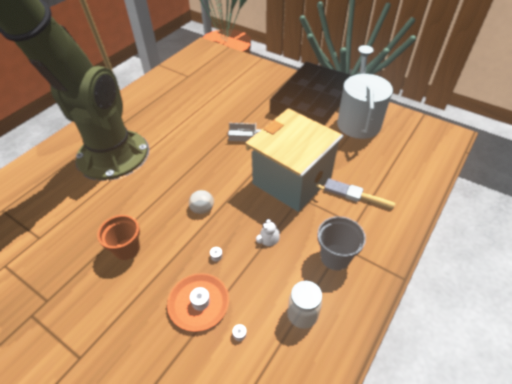

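The top view shows the house at (202,184), with its pad at (199,208) facing the robot. There are three possible loggers: the disc in the saucer at (350,177), a small disc at (313,194) and a small disc at (350,142). The frog at (273,172) is also white. The saucer disc looks largest, so I choose that one and check it in a close crop.

Run:
```python
from h import *
np.set_printoptions(precision=3,suppress=True)
b=shot('top'); s=shot('scene')
c1=cv2.resize(b[120:220,290:400],(440,400),interpolation=cv2.INTER_CUBIC); c2=cv2.resize(b[140:225,155:245],(400,400),interpolation=cv2.INTER_CUBIC)[:, :350]
cv2.imwrite('pics/crop.png',np.hstack([c1,c2])[:,:,::-1])
m=arm.cut_out('top','hatch')[0]['pixels'].astype(np.uint8)
r=cv2.minAreaRect(np.argwhere(m)[:,::-1].astype(np.float32)); print(r)
box=cv2.boxPoints(r); print([ray('top',p,.164) for p in box])
hs=cv2.cvtColor(b,cv2.COLOR_RGB2HSV)
reg=b[195:222,180:220].astype(int); 
print(b[208,199],b[190,199])
pm=(hs[...,0]<14)&(hs[...,1]>120); pm[:190]=0;pm[220:]=0;pm[:,:175]=0;pm[:,225:]=0
n,l,st,ce=cv2.connectedComponentsWithStats(pm.astype(np.uint8)); print(st,ce)
i=1+st[1:,4].argmax(); print('pad',ray('top',ce[i],.168))
for c in ['top','scene']:
  for x in arm.cut_out(c,'logger'):
    q=np.argwhere(x['pixels'])[:,::-1].astype(np.float32); print(c,x['conf'],cv2.minAreaRect(q),ray(c,q.mean(0),.03))
  for x in arm.cut_out(c,'saucer')[:1]:
    q=np.argwhere(x['pixels'])[:,::-1].astype(np.float32); print(c,cv2.minAreaRect(q),ray(c,q.mean(0),.012))
```

```text
((200.62002563476562, 183.84002685546875), (66.45309448242188, 63.18035888671875), 3.1798300743103027)
[array([0.451, 0.317, 0.164]), array([0.635, 0.306, 0.164]), array([0.618, 0.114, 0.164]), array([0.435, 0.128, 0.164])]
[150 104  71] [185 152 112]
[[     0      0    512    384 196368]
 [   190    202     17     12    183]
 [   175    215      4      4      9]
 [   181    215      1      1      1]
 [   179    217      4      3      7]
 [   185    216      7      4     17]
 [   193    216      6      4     11]
 [   198    219      1      1      1]
 [   200    219      1      1      1]
 [   203    219      1      1      1]
 [   208    219      2      1      2]
 [   213    218      2      2      3]
 [   216    218      1      1      1]
 [   221    219      3      1      3]] [[255.572 191.478]
 [198.049 207.393]
 [176.    215.889]
 [181.    215.   ]
 [180.714 218.143]
 [188.059 217.471]
 [195.    217.273]
 [198.    219.   ]
 [200.    219.   ]
 [203.    219.   ]
 [208.5   219.   ]
 [213.667 218.667]
 [216.    218.   ]
 [222.    219.   ]]
pad [0.466 0.224 0.168]
top 0.51 ((349.5, 177.5), (13.0, 13.0), 90.0) [ 0.56  -0.238  0.03 ]
top 0.44 ((312.0, 194.5), (7.0, 8.0), 90.0) [ 0.51  -0.118  0.03 ]
top 0.24 ((189.3918914794922, 126.35134887695312), (51.45688247680664, 12.823122024536133), 80.53767395019531) [0.726 0.263 0.03 ]
top ((350.10003662109375, 179.1999969482422), (43.32320022583008, 43.323204040527344), 18.43494987487793) [ 0.556 -0.243  0.012]
scene 0.55 ((199.26473999023438, 299.058837890625), (23.040882110595703, 18.91777801513672), 75.96376037597656) [ 0.566 -0.24   0.03 ]
scene 0.53 ((238.5, 332.0), (14.0, 11.0), 90.0) [ 0.685 -0.252  0.03 ]
scene 0.42 ((215.5, 254.0), (12.0, 11.0), 90.0) [ 0.523 -0.125  0.03 ]
```

View pics/crop.png

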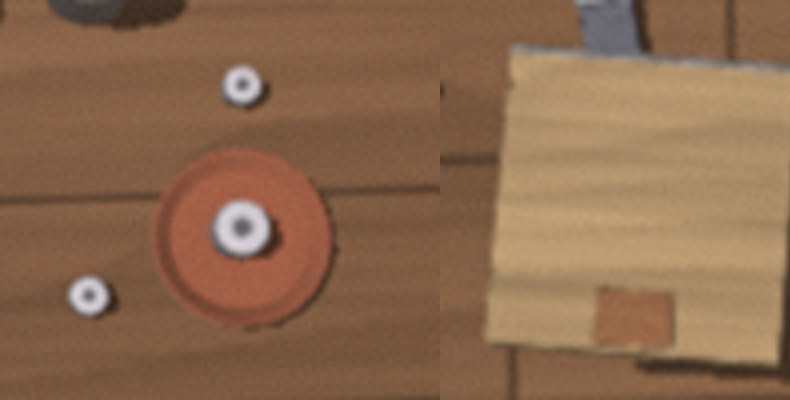

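The crop confirms that the disc in the saucer at (350,177) is the largest, about 13 px across against 7–8 px for the other two. That puts the logger at about (0.560, -0.239). The pad is at about (0.466, 0.224) and the house yaw is about -4.3°, so the hinge is near (0.626, 0.212). I'm moving now.

Request:
play_rows:
  moves:
    - [[0.8, -0.9, 0, 1, 1], [0.8, -0.9, 0, 1, 1], [0.8, -0.9, 0, 1, 1], [0.8, -0.9, 0, 1, 1], [0.8, -1, 0, 0, 1], [0.8, -1, 0, 0, 1], [0.8, -1, 0, 0, 1], [0.8, -1, 0, 0, 1], [0.4, -1, 0, 0, 1], [0.2, -1, 0, 0, 1]]
  grip_force: 40

```text
time_s: 2.45
position: [0.3843, -0.3324, 0.2424]
tcp_rot: [0.999, -0.036, 0.0, 0.0]
contact_force: [0.4, 0.9, 0.6]
width: -0.0
gripper_force: 0.0
```

Request:
play_rows:
  moves:
    - [[0, -1, 0, 0, 1], [0, -1, 0, 0, 1], [0, -1, 0, 0, 1], [0, -1, 0, 0, 1], [0, -1, 0, 0, 1], [0, -1, 0, 0, 1], [0, -1, 0, 0, 1], [0, -1, 0, 0, 1], [0, -1, 0, 0, 1], [0, -1, 0, 0, 1]]

```text
time_s: 3.45
position: [0.4048, -0.0337, 0.2425]
tcp_rot: [0.999, -0.037, 0.0, 0.0]
contact_force: [0.4, -0.1, 0.8]
width: -0.0003
gripper_force: 0.0
```

Request:
play_rows:
  moves:
    - [[0.2, -1, 0, 0, 1], [0.2, -1, 0, 0, 1], [0.2, -1, 0, 0, 1], [0.2, -1, 0, 0, 1], [0.2, -1, 0, 0, 1], [0.2, -1, 0.2, 0, 1], [0.2, -1, 0.2, 0, 1], [0, -1, 0.4, 0, 1], [0, -0.7, 0.4, 0, 1], [0, 0, 0.2, 0, 1]]

```text
time_s: 4.45
position: [0.4646, 0.2257, 0.1996]
tcp_rot: [0.999, -0.034, -0.001, -0.001]
contact_force: [-0.5, 1.0, -0.2]
width: 0.0003
gripper_force: 0.0
```

Run:
```python
from h import *
a=shot('wrist');b=shot('scene')[90:220,210:390]
print(arm.state()['position'],arm.state()['contact_force'])
cv2.imwrite('pics/p1.png',np.hstack([cv2.resize(a,(400,300)),cv2.resize(b,(400,300))])[:,:,::-1])
```

```text
[0.46513418 0.2220102  0.19937653] [ 0.43114527 -0.38483843 -0.38863014]
```

View pics/p1.png

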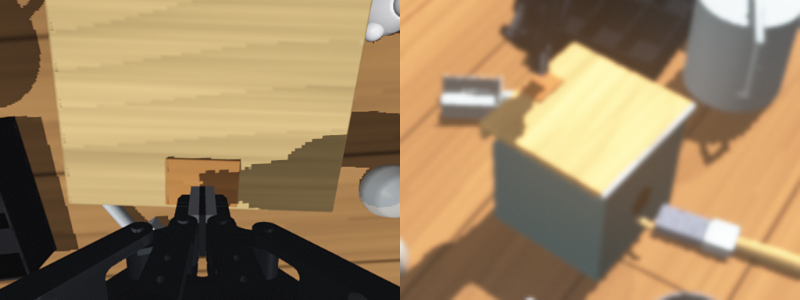

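The wrist view shows the closed fingertips over the pad at about (203,182), and the hatch is level and latched. I descend and feel for contact.

Request:
play_rows:
  moves:
    - [[0, 0, 0.1, 0, 1], [0, 0, 0.1, 0, 1], [0, 0, 0.1, 0, 1], [0, 0, 0.1, 0, 1], [0, 0, 0.1, 0, 1], [0, 0, 0.05, 0, 1], [0, 0, 0.05, 0, 1], [0, 0, 0, 0, 1], [0, 0, 0, 0, 1], [0, 0, 0, 0, 1]]

```text
time_s: 5.55
position: [0.4659, 0.2224, 0.1824]
tcp_rot: [0.999, -0.037, 0.0, -0.0]
contact_force: [0.2, -0.4, 0.3]
width: -0.0003
gripper_force: 0.0
```

Request:
play_rows:
  moves:
    - [[0, 0, 0.025, 0, 1], [0, 0, 0.025, 0, 1], [0, 0, 0.025, 0, 1], [0, 0, 0.025, 0, 1], [0, 0, 0, 0, 1], [0, 0, 0, 0, 1], [0, 0, 0, 0, 1], [0, 0, 0, 0, 1], [0, 0, 0, 0, 1], [0, 0, 0, 0, 1]]

```text
time_s: 6.55
position: [0.4658, 0.2223, 0.1793]
tcp_rot: [0.999, -0.037, 0.0, 0.0]
contact_force: [-1.5, -0.3, 4.1]
width: 0.0001
gripper_force: 1.9
```

Request:
play_rows:
  moves:
    - [[0, 0, 0.03, 0, 1], [0, 0, 0.03, 0, 1], [0, 0, 0.03, 0, 1], [0, 0, 0.03, 0, 1], [0, 0, 0.03, 0, 1], [0, 0, 0.03, 0, 1], [0, 0, 0.03, 0, 1], [0, 0, 0, 0, 1], [0, 0, 0, 0, 1], [0, 0, 0, 0, 1]]

```text
time_s: 7.55
position: [0.4656, 0.2224, 0.1729]
tcp_rot: [0.999, -0.037, -0.0, 0.0]
contact_force: [-3.7, -0.4, 4.1]
width: 0.0002
gripper_force: 2.1
```

Request:
play_rows:
  moves:
    - [[0, 0, 0.01, 0, 1], [0, 0, 0.01, 0, 1], [0, 0, 0.01, 0, 1], [0, 0, 0, 0, 1], [0, 0, 0, 0, 1], [0, 0, 0, 0, 1], [0, 0, 0, 0, 1], [0, 0, 0, 0, 1], [0, 0, 0, 0, 1], [0, 0, 0, 0, 1]]

```text
time_s: 8.55
position: [0.4659, 0.2223, 0.1721]
tcp_rot: [0.999, -0.037, 0.0, -0.0]
contact_force: [-3.3, -0.6, 3.5]
width: -0.0
gripper_force: 2.1
```

Request:
play_rows:
  moves:
    - [[0, 0, 0.01, 0, 1], [0, 0, 0.01, 0, 1], [0, 0, 0.01, 0, 1], [0, 0, 0.005, 0, 1], [0, 0, 0, 0, 1], [0, 0, 0, 0, 1], [0, 0, 0, 0, 1], [0, 0, 0, 0, 1], [0, 0, 0, 0, 1], [0, 0, 0, 0, 1]]

```text
time_s: 9.55
position: [0.4659, 0.2223, 0.171]
tcp_rot: [0.999, -0.037, 0.0, 0.0]
contact_force: [-2.2, -0.3, 4.4]
width: -0.0005
gripper_force: 2.1
```

Request:
play_rows:
  moves:
    - [[0, 0, 0.01, 0, 1], [0, 0, 0.01, 0, 1], [0, 0, 0.01, 0, 1], [0, 0, 0, 0, 1], [0, 0, 0, 0, 1], [0, 0, 0, 0, 1], [0, 0, 0, 0, 1], [0, 0, 0, 0, 1], [0, 0, 0, 0, 1], [0, 0, 0, 0, 1]]

```text
time_s: 10.55
position: [0.4658, 0.2223, 0.1701]
tcp_rot: [0.999, -0.037, 0.0, 0.0]
contact_force: [-2.5, 0.7, 4.8]
width: 0.0001
gripper_force: 2.0
```

Request:
play_rows:
  moves:
    - [[0, 0, 0.01, 0, 1], [0, 0, 0.01, 0, 1], [0, 0, 0.01, 0, 1], [0, 0, 0.005, 0, 1], [0, 0, 0, 0, 1], [0, 0, 0, 0, 1], [0, 0, 0, 0, 1], [0, 0, 0, 0, 1], [0, 0, 0, 0, 1], [0, 0, 0, 0, 1]]

```text
time_s: 11.55
position: [0.4659, 0.2223, 0.1691]
tcp_rot: [0.999, -0.037, 0.0, 0.0]
contact_force: [-3.3, 1.8, 4.0]
width: -0.0
gripper_force: 2.0
```

Request:
play_rows:
  moves:
    - [[0, 0, 0.01, 0, 1], [0, 0, 0.01, 0, 1], [0, 0, 0.01, 0, 1], [0, 0, 0.005, 0, 1], [0, 0, 0, 0, 1], [0, 0, 0, 0, 1], [0, 0, 0, 0, 1], [0, 0, 0, 0, 1], [0, 0, 0, 0, 1], [0, 0, 0, 0, 1]]

```text
time_s: 12.55
position: [0.4658, 0.2223, 0.168]
tcp_rot: [0.999, -0.037, 0.0, 0.0]
contact_force: [-2.2, 1.0, 4.2]
width: 0.0001
gripper_force: 2.2
```

Request:
play_rows:
  moves:
    - [[0, 0, 0.01, 0, 1], [0, 0, 0.01, 0, 1], [0, 0, 0.01, 0, 1], [0, 0, 0.005, 0, 1], [0, 0, 0, 0, 1], [0, 0, 0, 0, 1], [0, 0, 0, 0, 1], [0, 0, 0, 0, 1], [0, 0, 0, 0, 1], [0, 0, 0, 0, 1]]

```text
time_s: 13.55
position: [0.4659, 0.2223, 0.1676]
tcp_rot: [0.999, -0.037, 0.0, 0.0]
contact_force: [-3.9, 0.6, 8.5]
width: -0.0003
gripper_force: 4.4
```

Request:
play_rows:
  moves:
    - [[0, 0, 0.01, 0, 1], [0, 0, 0, 0, 1], [0, 0, 0, 0, 1], [0, 0, 0, 0, 1], [0, 0, -0.3, 0, 1], [0, 0, -0.6, 0, 1], [0, 0.5, -1, 0, 1], [0, 1, -1, 0, 1], [0, 1, -1, 0, 1], [0, 1, -0.5, 0, 1]]

```text
time_s: 14.55
position: [0.459, 0.1162, 0.3012]
tcp_rot: [0.999, -0.037, 0.002, 0.0]
contact_force: [-0.8, 0.0, 0.0]
width: 0.0003
gripper_force: 0.0
```

Run:
```python
from h import *
b=shot('scene'); print(arm.state()['position'])
cv2.imwrite('pics/p2.png',b[40:260,150:420][:,:,::-1])
```

```text
[0.45997994 0.11010702 0.30242032]
```

View pics/p2.png

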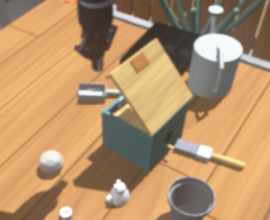

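The picture shows the hatch swinging up and open, with the gripper clear of it. Next I go to the logger.

Request:
play_rows:
  moves:
    - [[0.3, 1, 0, 0, 0.2], [0.4, 1, 0, 0, 0.2], [0.4, 1, 0, 0, 0.2], [0.5, 1, 0, 0, 0.2], [0.5, 1, 0.3, 0, 0.2], [0.5, 1, 0.5, 0, 0.2], [0.5, 1, 0.5, 0, 0.2], [0.4, 1, 0.6, 0, 0.2], [0, 1, 0.6, 0, 0.2], [0, 1, 0.5, 0, 0.2]]

```text
time_s: 15.6
position: [0.5404, -0.191, 0.2068]
tcp_rot: [0.999, -0.037, -0.001, -0.0]
contact_force: [1.5, 0.5, 0.2]
width: 0.0686
gripper_force: 0.0
```

Run:
```python
from h import *
np.set_printoptions(precision=4,suppress=True)
a=shot('wrist'); s=arm.state(); print(s['position'],s['tcp_rot'],s['width'])
for x in arm.cut_out('wrist','logger'):
    q=np.argwhere(x['pixels'])[:,::-1].astype(np.float32); print(x['conf'],len(q),cv2.boundingRect(q),ray('wrist',q.mean(0),.03))
for x in arm.cut_out('wrist','saucer')[:1]:
    q=np.argwhere(x['pixels'])[:,::-1].astype(np.float32);print(cv2.boundingRect(q),ray('wrist',q.mean(0),.012))
cv2.imwrite('pics/p3.png',a[:,:,::-1])
```

```text
[ 0.5376 -0.1979  0.2039] [ 0.9992 -0.0406 -0.003   0.0011] 0.06822531082331958
0.95 1700 (283, 128, 46, 46) [ 0.5597 -0.2409  0.03  ]
0.94 734 (173, 189, 31, 32) [ 0.5172 -0.1254  0.03  ]
0.79 976 (293, 0, 35, 34) [ 0.6716 -0.2489  0.03  ]
(234, 77, 146, 145) [ 0.5602 -0.2419  0.012 ]
```

View pics/p3.png

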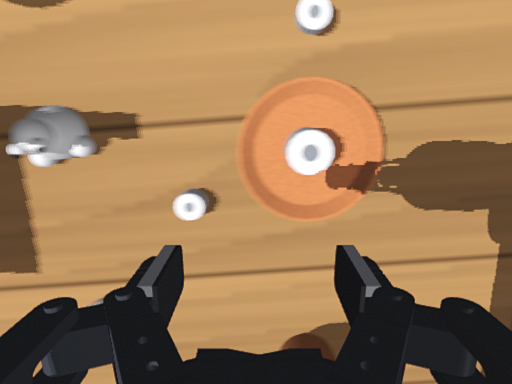

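The wrist view shows the logger in the middle of the saucer at (310,151), with the small look-alikes at (190,205) and (314,12). The logger is at about (0.559, -0.241), and I descend on it.

Request:
play_rows:
  moves:
    - [[0.2, 0.35, 0.6, 0, 0.2], [0.2, 0.35, 0.7, 0, 0.2], [0.2, 0.35, 0.7, 0, 0.2], [0.2, 0.35, 0.7, 0, 0.2], [0, 0, 0.7, 0, 0.2], [0, 0, 0.7, 0, 0.2], [0, 0, 0.7, 0, 0.2], [0, 0, 0.6, 0, 0.2], [0, 0, 0.4, 0, 0.2], [0, 0, 0.2, 0, 0.2]]

```text
time_s: 16.75
position: [0.5616, -0.2321, 0.0279]
tcp_rot: [0.999, -0.036, -0.0, -0.0]
contact_force: [-0.9, -0.1, 1.2]
width: 0.0678
gripper_force: 0.0
```

Request:
play_rows:
  moves:
    - [[0, 0, 0.05, 0, 0.2], [0, 0, 0, 0, 0.6], [0, 0, 0, 0, 0.7], [0, 0, 0, 0, 0.7], [0, 0, 0, 0, 0.7], [0, 0, 0, 0, 0.7], [0, 0, 0, 0, 0.7], [0, 0, 0, 0, 0.7], [0, 0, 0, 0, 0.7], [0, 0, 0, 0, 0.7]]
  grip_force: 30

```text
time_s: 17.75
position: [0.5626, -0.2333, 0.0284]
tcp_rot: [0.999, -0.037, 0.001, 0.001]
contact_force: [0.5, -1.3, 6.0]
width: 0.0406
gripper_force: 31.1
```

Request:
play_rows:
  moves:
    - [[0, 0, -0.2, 0, 0.7], [0, 0, -0.5, 0, 0.7], [0, 0, -0.9, 0, 0.7], [0, 0, -1, 0, 0.7], [0, 0, -1, 0, 0.7], [0, -0.3, -1, 0, 0.7], [0, -0.6, -1, 0, 0.7], [0, -1, -0.8, 0, 0.7], [0, -1, -0.3, 0, 0.7], [0, -1, 0, 0, 0.7]]

```text
time_s: 18.75
position: [0.5712, -0.115, 0.2313]
tcp_rot: [0.999, -0.037, 0.002, 0.001]
contact_force: [-0.2, -0.0, -0.4]
width: 0.0407
gripper_force: 30.5
```

Run:
```python
from h import *
np.set_printoptions(precision=4,suppress=True)
a=shot('wrist'); s=arm.state(); print(s['position'],s['tcp_rot'],s['width'],s['contact_force'])
t=shot('top')
for n in ['logger','hatch_press','house','saucer']:
  for x in arm.cut_out('top',n)[:3]:
    q=np.argwhere(x['pixels'])[:,::-1].astype(np.float32); print(n,x['conf'],len(q),cv2.boundingRect(q))
cv2.imwrite('pics/p4.png',np.hstack([cv2.resize(a,(400,300)),cv2.resize(t[120:240,150:310],(400,300))])[:,:,::-1])
```

```text
[ 0.5712 -0.1074  0.2306] [ 0.9995 -0.0327  0.0014 -0.0016] 0.04107774956814948 [-0.0452  4.9264 -0.9744]
logger 0.5 420 (269, 227, 23, 22)
hatch_press 0.86 1412 (159, 133, 76, 24)
hatch_press 0.58 356 (302, 99, 22, 26)
house 0.88 5022 (159, 133, 77, 85)
saucer 0.77 302 (360, 162, 13, 35)
saucer 0.55 1451 (159, 133, 77, 25)
```

View pics/p4.png

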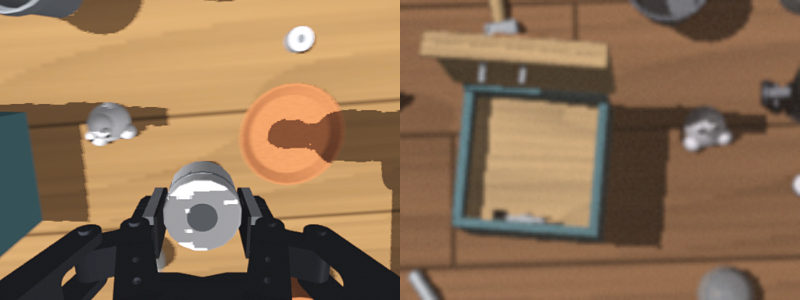

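The wrist view shows the logger held upright between the pads at (203,215) and the saucer now empty. The top view shows the hatch fully open and the attic clear, with its outer wall corners visible. I use those corners to check the house centre.

Run:
```python
from h import *
np.set_printoptions(precision=4,suppress=True)
P=[ray('top',p,z) for p,z in [((170.8,211.2),.13),((229.2,215.2),.13),((233.2,156.8),.15),((176.4,153.6),.15)]]
print(P,np.mean(P,0)); 
y=np.deg2rad(-4.3); c=np.mean(P,0)
for h in [(-.01,0),(.1,0)]:
  print(c[0]+np.cos(y)*h[0],c[1]+np.sin(y)*h[0])
```

```text
[array([0.4605, 0.3084, 0.13  ]), array([0.4438, 0.1378, 0.13  ]), array([0.6131, 0.1212, 0.15  ]), array([0.6276, 0.2876, 0.15  ])] [0.5363 0.2137 0.14  ]
0.5262851047770711 0.21448827322843786
0.6359754694648339 0.2062406132775418
```

Request:
play_rows:
  moves:
    - [[-0.4, -1, 0, 0, 0.7], [-0.4, -1, 0, 0, 0.7], [-0.4, -1, 0, 0, 0.7], [-0.4, -1, 0, 0, 0.7], [-0.4, -1, 0, 0, 0.7], [0, -1, 0, 0, 0.7], [0, -1, 0, 0, 0.7], [0, -1, 0, 0, 0.7], [0, -1, 0, 0, 0.7], [0, -0.7, 0, 0, 0.7]]

```text
time_s: 20.05
position: [0.532, 0.1792, 0.2282]
tcp_rot: [0.999, -0.037, -0.0, -0.0]
contact_force: [0.6, 0.6, -1.8]
width: 0.0409
gripper_force: 30.6
```

Request:
play_rows:
  moves:
    - [[0, -0.5, 0, 0, 0.7], [0, -0.3, 0.1, 0, 0.7], [0, 0, 0.2, 0, 0.7], [0, 0, 0.3, 0, 0.7], [0, 0, 0.3, 0, 0.7], [0, 0, 0.3, 0, 0.7], [0, 0, 0, 0, 0.7], [0, 0, 0, 0, 0.7], [0, 0, 0, 0, 0.7], [0, 0, 0, 0, 0.7]]

```text
time_s: 21.05
position: [0.5338, 0.2024, 0.1926]
tcp_rot: [0.999, -0.037, 0.0, -0.0]
contact_force: [0.1, -0.1, -0.6]
width: 0.0412
gripper_force: 30.6
```

Request:
play_rows:
  moves:
    - [[0, -0.24, 0, 0, 0.7], [0, -0.24, 0.1, 0, 0.7], [0, 0, 0.3, 0, 0.7], [0, 0, 0.5, 0, 0.7], [0, 0, 0.5, 0, 0.7], [0, 0, 0.4, 0, 0.7], [0, 0, 0.2, 0, 0.7], [0, 0, 0.1, 0, 0.7], [0, 0, 0, 0, 0.7], [0, 0, 0, 0, 0.7]]

```text
time_s: 22.05
position: [0.535, 0.2168, 0.1297]
tcp_rot: [0.999, -0.037, 0.0, -0.0]
contact_force: [0.1, 1.0, -1.8]
width: 0.0407
gripper_force: 30.6
```

Request:
play_rows:
  moves:
    - [[0, 0, 0.03, 0, 0.7], [0, 0, 0.03, 0, 0.7], [0, 0, 0.03, 0, 0.7], [0, 0, 0.03, 0, 0.7], [0, 0, 0.02, 0, 0.7], [0, 0, 0, 0, 0.7], [0, 0, 0, 0, 0.7], [0, 0, 0, 0, 0.7], [0, 0, 0, 0, 0.7], [0, 0, 0, 0, 0.7]]

```text
time_s: 23.05
position: [0.5346, 0.2167, 0.125]
tcp_rot: [0.999, -0.037, -0.0, 0.0]
contact_force: [-0.8, 0.5, -0.9]
width: 0.0406
gripper_force: 30.6
```

Request:
play_rows:
  moves:
    - [[0, 0, 0.03, 0, 0.7], [0, 0, 0.03, 0, 0.7], [0, 0, 0.02, 0, 0.7], [0, 0, 0.02, 0, 0.7], [0, 0, 0, 0, 0.7], [0, 0, 0, 0, 0.7], [0, 0, 0, 0, 0.7], [0, 0, 0, 0, 0.7], [0, 0, 0, 0, 0.7], [0, 0, 0, 0, 0.7]]

```text
time_s: 24.05
position: [0.5345, 0.2166, 0.1224]
tcp_rot: [0.999, -0.037, -0.0, 0.0]
contact_force: [-2.6, -2.6, 5.6]
width: 0.0406
gripper_force: 31.2
```

Request:
play_rows:
  moves:
    - [[0, 0, 0, 0, 0.2], [0, 0, 0, 0, 0.2], [0, 0, 0, 0, 0.2], [0, 0, 0, 0, 0.2], [0, 0, 0, 0, 0.2], [0, 0, -0.1, 0, 0.2], [0, 0, -0.3, 0, 0.2], [0, 0, -0.5, 0, 0.2], [0, 0, -1, 0, 0.2], [0, 0, -1, 0, 0.2]]

```text
time_s: 25.05
position: [0.5345, 0.2168, 0.211]
tcp_rot: [0.999, -0.036, 0.0, -0.0]
contact_force: [-0.4, -0.2, -0.9]
width: 0.0683
gripper_force: 0.0
```

Request:
play_rows:
  moves:
    - [[0, 0, -1, 0, 0.2], [0, 0, -1, 0, 0.2], [0, 0, -1, 0, 0.2], [0, 0, -1, 0, 0.2], [0, 0, -1, 0, 1], [0, 0, -0.7, 0, 1], [0, 0, -0.3, 0, 1], [0, 0, 0, 0, 1], [0, 0, 0, 0, 1], [0, 0, 0, 0, 1]]

```text
time_s: 26.05
position: [0.5342, 0.2163, 0.3877]
tcp_rot: [0.999, -0.037, -0.001, 0.001]
contact_force: [-0.1, -0.1, -0.5]
width: -0.0004
gripper_force: 0.0
```

Run:
```python
from h import *
np.set_printoptions(precision=4,suppress=True)
a=shot('wrist'); s=arm.state(); print(s['position'],s['tcp_rot'],s['width'],s['contact_force'])
for n in ['logger','house']:
  for x in arm.cut_out('wrist',n)[:3]:
    q=np.argwhere(x['pixels'])[:,::-1].astype(np.float32); print(n,x['conf'],len(q),cv2.boundingRect(q),ray('wrist',q.mean(0),.134))
b=shot('scene')[40:220,180:420]
cv2.imwrite('pics/p5.png',np.hstack([cv2.resize(a,(400,300)),cv2.resize(b,(400,300))])[:,:,::-1])
```

```text
[0.5342 0.2163 0.3877] [ 0.9993 -0.0366 -0.001   0.0004] -0.00012036999324325194 [ 0.0787 -0.64   -0.3211]
logger 0.82 445 (463, 136, 27, 21) [ 0.536  -0.0357  0.134 ]
logger 0.77 1054 (240, 143, 36, 37) [0.5376 0.2172 0.134 ]
logger 0.39 40164 (68, 24, 379, 203) [0.6023 0.2142 0.134 ]
house 0.55 40280 (69, 23, 378, 204) [0.6023 0.2143 0.134 ]
```

View pics/p5.png

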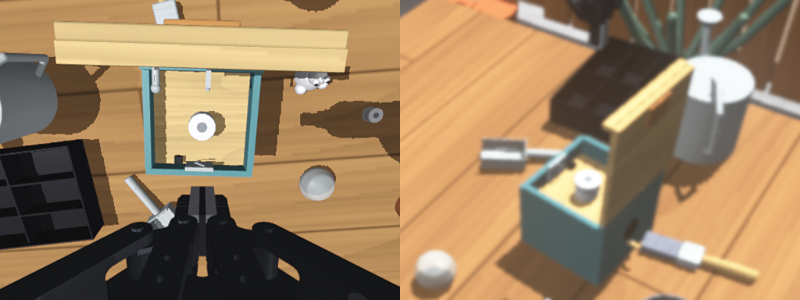

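The logger stands upright in the middle of the attic at wrist pixel (201,127), and the hatch is fully open and centred on the gripper. I go over it to its outer side.

Request:
play_rows:
  moves:
    - [[0.3, 0, 0, 0, 1], [0.6, 0, 0, 0, 1], [0.8, 0, 0, 0, 1], [1, 0, 0, 0, 1], [1, 0, 0, 0, 1], [0.7, 0, 0, 0, 1], [0.3, 0, 0, 0, 1], [0, 0, 0, 0, 1], [0, 0, 0, 0, 1], [0, 0, 0, 0, 1]]

```text
time_s: 27.25
position: [0.6743, 0.207, 0.3898]
tcp_rot: [0.999, -0.036, 0.0, 0.0]
contact_force: [-0.4, 0.5, -0.1]
width: -0.0001
gripper_force: 0.0
```

```bash
cat > arc.py <<'E'
from h import *
np.set_printoptions(precision=2,suppress=True)
def tcp(t):
    r=150+21*(1-t/1.6)
    return np.array([85-r*np.cos(t)+10*np.sin(t)+11, 158+r*np.sin(t)+10*np.cos(t)+11])
p=arm.state()['position']; u=np.array([.9973,-.0732]); v=np.array([-.0732,-.9973])
d=(p[:2]-[.540,.217]); print(p,'house x,y mm',d@u*1e3,-d@v*1e3)
E
python3 - <<'E'
from arc import *
ths=np.linspace(1.6,0,41); P=np.array([tcp(t) for t in ths]); D=np.diff(P,axis=0)/30
print(P[0],P[10],P[20],P[30],P[40])
for k in range(0,40,5): print(k, D[k:k+5].mean(0))
E
```

```text
[0.67 0.21 0.39] house x,y mm 134.62680662286382 -0.19477596588961948
[110.38 318.64] [ 49.06 317.32] [ -8.65 291.1 ] [-52.77 242.76] [-75. 179.]
0 [-0.2   0.02]
5 [-0.21 -0.03]
10 [-0.2  -0.07]
15 [-0.19 -0.11]
20 [-0.16 -0.14]
25 [-0.13 -0.18]
30 [-0.1 -0.2]
35 [-0.05 -0.22]
```

Request:
play_rows:
  moves:
    - [[0, 0, 0.3, 0, 1], [0, 0, 0.5, 0, 1], [0, 0, 0.6, 0, 1], [0, 0, 0.5, 0, 1], [0, 0, 0.3, 0, 1], [0, 0, 0.17, 0, 1], [-0.2, 0, 0, 0, 1], [-0.2, 0, 0, 0, 1], [-0.2, 0, 0, 0, 1], [-0.2, 0, 0, 0, 1]]

```text
time_s: 28.25
position: [0.6509, 0.2085, 0.3188]
tcp_rot: [0.999, -0.036, 0.001, -0.0]
contact_force: [1.6, 0.4, 0.9]
width: -0.0003
gripper_force: 0.8
```

Request:
play_rows:
  moves:
    - [[-0.2, 0, -0.02, 0, 1], [-0.2, 0, -0.02, 0, 1], [-0.2, 0, -0.02, 0, 1], [-0.2, 0, -0.02, 0, 1], [-0.2, 0, 0, 0, 1], [-0.2, 0, 0.02, 0, 1], [-0.2, 0, 0.03, 0, 1], [-0.2, 0, 0.03, 0, 1], [-0.2, 0, 0.03, 0, 1], [-0.2, 0, 0.04, 0, 1]]

```text
time_s: 29.25
position: [0.5911, 0.2124, 0.3157]
tcp_rot: [0.999, -0.037, 0.0, 0.0]
contact_force: [3.0, -0.7, -0.7]
width: 0.0002
gripper_force: 1.1
```

Run:
```python
from arc import *
ths=np.linspace(1.6,0,161); P=np.array([tcp(t) for t in ths]); h=d@u*1e3
i=np.abs(P[:,0]-h).argmin(); print(ths[i],P[i],arm.state()['contact_force'])
```

```text
[0.59 0.21 0.32] house x,y mm 51.27431052640919 -0.8840848199243695
1.21 [ 50.6  317.66] [ 2.97 -0.68 -0.66]
```

Request:
play_rows:
  moves:
    - [[-0.2, 0, 0.06, 0, 1], [-0.2, 0, 0.06, 0, 1], [-0.2, 0, 0.06, 0, 1], [-0.2, 0, 0.07, 0, 1], [-0.2, 0, 0.08, 0, 1], [-0.19, 0, 0.09, 0, 1], [-0.19, 0, 0.1, 0, 1], [-0.19, 0, 0.11, 0, 1], [-0.19, 0, 0.11, 0, 1], [-0.18, 0, 0.12, 0, 1]]

```text
time_s: 30.25
position: [0.533, 0.2168, 0.2898]
tcp_rot: [0.999, -0.037, 0.0, 0.0]
contact_force: [2.8, -0.8, 0.9]
width: -0.0001
gripper_force: 1.3
```

Run:
```python
from arc import *
ths=np.linspace(1.6,0,161); P=np.array([tcp(t) for t in ths]); h=d@u*1e3
i=np.abs(P[:,0]-h).argmin(); print(ths[i],P[i],arm.state()['contact_force'])
```

```text
[0.53 0.22 0.29] house x,y mm -6.9630212258421365 -0.7314169936326708
0.81 [ -7.33 292.05] [ 2.85 -0.75  0.93]
```

Request:
play_rows:
  moves:
    - [[-0.17, 0, 0.13, 0, 1], [-0.17, 0, 0.13, 0, 1], [-0.16, 0, 0.14, 0, 1], [-0.16, 0, 0.15, 0, 1], [-0.15, 0, 0.15, 0, 1], [-0.15, 0, 0.16, 0, 1], [-0.14, 0, 0.17, 0, 1], [-0.13, 0, 0.18, 0, 1], [-0.12, 0, 0.18, 0, 1], [-0.12, 0, 0.19, 0, 1]]

```text
time_s: 31.25
position: [0.4892, 0.2201, 0.2422]
tcp_rot: [0.999, -0.037, 0.0, -0.0]
contact_force: [3.5, 1.0, 2.2]
width: 0.0
gripper_force: 1.6
```

Request:
play_rows:
  moves:
    - [[-0.11, 0, 0.19, 0, 1], [-0.11, 0, 0.2, 0, 1], [-0.1, 0, 0.2, 0, 1], [-0.09, 0, 0.2, 0, 1], [-0.08, 0, 0.2, 0, 1], [-0.07, 0, 0.2, 0, 1], [-0.06, 0, 0.2, 0, 1], [-0.05, 0, 0.2, 0, 1], [-0.04, 0, 0.2, 0, 1], [-0.03, 0, 0.1, 0, 1]]

```text
time_s: 32.25
position: [0.4675, 0.2216, 0.1856]
tcp_rot: [0.999, -0.037, 0.0, -0.0]
contact_force: [4.1, -0.9, 4.7]
width: 0.0003
gripper_force: 2.6
```

Run:
```python
from arc import *
s=arm.state();print(p,s['contact_force'])
```

```text
[0.47 0.22 0.19] house x,y mm -72.64856829614622 -0.752885453971599
[0.47 0.22 0.19] [ 4.08 -0.93  4.72]
```

Request:
play_rows:
  moves:
    - [[0, 0, 0.06, 0, 1], [0, 0, 0.06, 0, 1], [0, 0, 0.06, 0, 1], [0, 0, 0.05, 0, 1], [0, 0, 0.05, 0, 1], [0, 0, 0.05, 0, 1], [0, 0, 0.04, 0, 1], [0, 0, 0.02, 0, 1], [0, 0, 0, 0, 1], [0, 0, 0, 0, 1]]

```text
time_s: 33.25
position: [0.4668, 0.2217, 0.1739]
tcp_rot: [0.999, -0.036, -0.001, 0.0]
contact_force: [0.9, 0.7, 3.5]
width: -0.0
gripper_force: 1.6
```

Request:
play_rows:
  moves:
    - [[0, 0, 0.01, 0, 1], [0, 0, 0.01, 0, 1], [0, 0, 0.01, 0, 1], [0, 0, 0.005, 0, 1], [0, 0, 0, 0, 1], [0, 0, 0, 0, 1], [0, 0, 0, 0, 1], [0, 0, 0, 0, 1], [0, 0, 0, 0, 1], [0, 0, 0, 0, 1]]

```text
time_s: 34.25
position: [0.4668, 0.2216, 0.173]
tcp_rot: [0.999, -0.037, -0.0, 0.0]
contact_force: [-2.4, 0.3, 4.1]
width: 0.0
gripper_force: 2.3
```

Request:
play_rows:
  moves:
    - [[0, 0, 0.01, 0, 1], [0, 0, 0.01, 0, 1], [0, 0, 0.01, 0, 1], [0, 0, 0.005, 0, 1], [0, 0, 0, 0, 1], [0, 0, 0, 0, 1], [0, 0, 0, 0, 1], [0, 0, 0, 0, 1], [0, 0, 0, 0, 1], [0, 0, 0, 0, 1]]

```text
time_s: 35.25
position: [0.4673, 0.2216, 0.1721]
tcp_rot: [0.999, -0.037, 0.0, 0.0]
contact_force: [-4.3, 0.2, 5.1]
width: 0.0
gripper_force: 2.1
```

Request:
play_rows:
  moves:
    - [[0, 0, 0.01, 0, 1], [0, 0, 0.01, 0, 1], [0, 0, 0.01, 0, 1], [0, 0, 0.005, 0, 1], [0, 0, 0, 0, 1], [0, 0, 0, 0, 1], [0, 0, 0, 0, 1], [0, 0, 0, 0, 1], [0, 0, 0, 0, 1], [0, 0, 0, 0, 1]]

```text
time_s: 36.25
position: [0.4673, 0.2216, 0.171]
tcp_rot: [0.999, -0.037, -0.0, 0.0]
contact_force: [-3.4, -0.0, 4.3]
width: -0.0001
gripper_force: 2.2
```

Depth is now 8 mm. From here I take one step at a time.

Request:
play_rows:
  moves:
    - [[0, 0, 0.01, 0, 1], [0, 0, 0.01, 0, 1], [0, 0, 0.01, 0, 1], [0, 0, 0.005, 0, 1], [0, 0, 0, 0, 1], [0, 0, 0, 0, 1], [0, 0, 0, 0, 1], [0, 0, 0, 0, 1], [0, 0, 0, 0, 1], [0, 0, 0, 0, 1]]

```text
time_s: 37.25
position: [0.4673, 0.2216, 0.17]
tcp_rot: [0.999, -0.037, 0.0, 0.0]
contact_force: [-2.4, 0.4, 4.1]
width: 0.0
gripper_force: 2.2
```

Request:
play_rows:
  moves:
    - [[0, 0, 0.01, 0, 1], [0, 0, 0.01, 0, 1], [0, 0, 0.01, 0, 1], [0, 0, 0.005, 0, 1], [0, 0, 0, 0, 1], [0, 0, 0, 0, 1], [0, 0, 0, 0, 1], [0, 0, 0, 0, 1], [0, 0, 0, 0, 1], [0, 0, 0, 0, 1]]

```text
time_s: 38.25
position: [0.4673, 0.2216, 0.1689]
tcp_rot: [0.999, -0.037, 0.0, 0.0]
contact_force: [-2.8, 0.1, 4.8]
width: 0.0001
gripper_force: 2.2
```

Request:
play_rows:
  moves:
    - [[0, 0, 0.01, 0, 1], [0, 0, 0.01, 0, 1], [0, 0, 0.01, 0, 1], [0, 0, 0.005, 0, 1], [0, 0, 0, 0, 1], [0, 0, 0, 0, 1], [0, 0, 0, 0, 1], [0, 0, 0, 0, 1], [0, 0, 0, 0, 1], [0, 0, 0, 0, 1]]

```text
time_s: 39.25
position: [0.4673, 0.2216, 0.168]
tcp_rot: [0.999, -0.037, 0.0, 0.0]
contact_force: [-3.4, 0.8, 4.9]
width: 0.0003
gripper_force: 2.8
```

Request:
play_rows:
  moves:
    - [[0, 0, 0.01, 0, 1], [0, 0, 0.01, 0, 1], [0, 0, 0.01, 0, 1], [0, 0, 0.005, 0, 1], [0, 0, 0, 0, 1], [0, 0, 0, 0, 1], [0, 0, 0, 0, 1], [0, 0, 0, 0, 1], [0, 0, 0, 0, 1], [0, 0, 0, 0, 1]]

```text
time_s: 40.25
position: [0.4673, 0.2216, 0.1676]
tcp_rot: [0.999, -0.037, 0.0, 0.0]
contact_force: [-5.2, -0.4, 9.7]
width: -0.0002
gripper_force: 5.1
```

The stop is felt at 9.7 N. I add a touch more, pause, then lift gently and check that the hatch doesn't follow.

Request:
play_rows:
  moves:
    - [[0, 0, 0.01, 0, 1], [0, 0, 0, 0, 1], [0, 0, 0, 0, 1], [0, 0, 0, 0, 1], [0, 0, 0, 0, 1], [0, 0, -0.1, 0, 1], [0, 0, -0.15, 0, 1], [0, 0, -0.2, 0, 1], [0, 0, -0.15, 0, 1], [0, 0, 0, 0, 1]]

```text
time_s: 41.25
position: [0.468, 0.2212, 0.185]
tcp_rot: [0.999, -0.037, 0.001, 0.0]
contact_force: [0.3, 0.1, 0.0]
width: -0.0
gripper_force: 0.0
```

Request:
play_rows:
  moves:
    - [[0, 0, -0.1, 0, 1], [0, 0, -0.3, 0, 1], [0, 0, -0.5, 0, 1], [0, 0, -0.8, 0, 1], [0, 0.5, -0.8, 0, 1], [0, 1, -0.5, 0, 1], [0, 1, 0, 0, 1], [0, 1, 0, 0, 1], [0, 1, 0, 0, 1], [0, 1, 0, 0, 1]]

```text
time_s: 42.25
position: [0.4553, 0.0561, 0.276]
tcp_rot: [0.999, -0.036, 0.001, 0.0]
contact_force: [-0.2, 1.3, 0.2]
width: -0.0004
gripper_force: 0.0
```

Request:
play_rows:
  moves:
    - [[0, 0.5, 0, 0, 1], [0, 0.3, 0, 0, 1], [0, 0, 0, 0, 1], [0, 0, 0, 0, 1], [0, 0, 0, 0, 1], [0, 0, 0, 0, 1], [0, 0, 0, 0, 1], [0, 0, 0, 0, 1], [0, 0, 0, 0, 1], [0, 0, 0, 0, 1]]

```text
time_s: 43.25
position: [0.4534, 0.0332, 0.2745]
tcp_rot: [0.999, -0.037, -0.0, 0.0]
contact_force: [-0.9, 1.3, 0.2]
width: -0.0002
gripper_force: 0.0
```

Run:
```python
from h import *
a=shot('scene');b=shot('top'); print(arm.state()['position'])
cv2.imwrite('pics/p6.png',np.hstack([cv2.resize(a,(400,300)),cv2.resize(b[70:310,120:440],(400,300))])[:,:,::-1])
```

```text
[0.45341879 0.03313688 0.27451855]
```

View pics/p6.png

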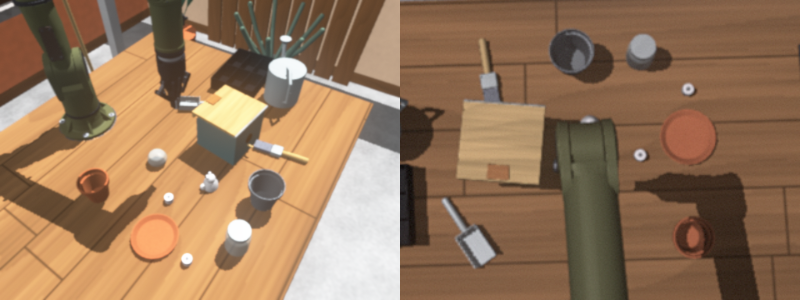

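Both views show the hatch shut and level by itself, two seconds after I let go. The saucer is empty and in its place, the other things I can see are unmoved, and the arm is clear of everything.

```bash
python3 -c "
from plant import arm
print(arm.sign_off())"
```

```text
the job is handed in; nothing more can be done
None
```

The job is done and handed in at about 43 s: I pressed the hatch open, stood the logger upright in the attic, and pressed the hatch shut again so it stays latched by itself, with about 10 N the highest press reading.

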